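Flap down, spice drawer home

TASK

Close up the spice drawer with shut fingertips, gripping and lifting nothing: first push the dark wooden flap of the salt well down until it lies flat, because it would strike the cabinet, then gently push the drawer fully home without slamming it. Leave the jars, the pepper mill, the bowl and the mug standing where they are.

Things in the scene. Friction and masses are not known exactly. Their poses are not given: they have to be found in the camera images.
- spice_cabinet: Fixed low cabinet, 300 mm deep (x) x 360 mm wide (y) x 145 mm tall, white sides and pale wooden top. Origin at the bottom of its front, in the middle, on the counter. Its own x axis points from its open front to its back, y to its left seen from the robot, z up; at yaw 0 the front faces the robot. One drawer slides out of the front.
- spice_drawer (a joint): How far the drawer is pulled out, m: 0 fully home, 0.20 fully out; it starts 0.14 to 0.175 out. It stays where it is left; pushing takes about 3 to 6 N. It slides along the cabinet's x axis.
- drawer_face (a point): Centre of the outer face of the drawer's plain green front panel (360 mm wide, 106 mm tall, from 14 to 120 mm above the counter, 14 mm thick, no handle). The point moves with the drawer; its axes are parallel to the cabinet's (x into the cabinet). The drawer's side and inner walls reach 100 mm above the counter.
- salt_lid (a joint): Angle of the salt well's flap lid, rad: 0 lying flat (shut), 1.57 standing upright; it starts 0.9 to 1.4. The hinge is stiff: the flap stays where it is left and must be pushed all the way down, with about 1 to 3 N at its free edge.
- lid_hinge (a point): Middle of the hinge axis, 106 mm above the counter, 72 mm behind the front panel's outer face, 152 mm left of the drawer's middle, parallel to the cabinet's x. The flap is a dark wooden plate 104 mm long (along the hinge), 122 mm from hinge to free edge, 8 mm thick, centred on this point. Axes turn with it: x along the hinge, -y to the free edge, z out of the outer face (up when shut).
- lid_edge (a point): Middle of the flap's free edge, on its outer face, 122 mm from the hinge. When shut it lies on the right (-y) of the hinge, 110 mm above the counter; when open it stands high, so the flap is pushed from its left, hinge side, to the right and down.
- jar_red: Red spice jar of clear glass, filled half-way, with a bamboo lid and black label, 70 mm wide, 114 mm tall, 250 g, loose; origin at the centre of its underside. One of three in a row across the middle of the cabinet's top.
- jar_yellow: Yellow spice jar of clear glass, filled half-way, with a bamboo lid and black label, 70 mm wide, 114 mm tall, 250 g, loose; origin at the centre of its underside. On the cabinet's top.
- jar_brown: Brown spice jar of clear glass, filled half-way, with a bamboo lid and black label, 70 mm wide, 114 mm tall, 250 g, loose; origin at the centre of its underside. On the cabinet's top.
- jar_green: Green spice jar of clear glass, filled half-way, with a bamboo lid and black label, 70 mm wide, 114 mm tall, 250 g, loose; origin at the centre of its underside. On the counter to the right of the drawer.
- pepper_mill: Dark wooden pepper mill, 56 mm wide, 168 mm tall, loose on the counter to the left of the drawer; origin at the centre of its underside.
- salt_bowl: Blue ceramic bowl, 100 mm wide, 45 mm tall, loose on the counter at the right; origin at the centre of its underside.
- mug: Terracotta-coloured mug, 80 mm wide, 90 mm tall, loose on the counter left of the cabinet; origin at the centre of its underside.

How it is judged (in metres and radians):
On the way, in this order (a step that is already met when the one before it is completed fails the run):
1. the flap lies flat (within 0.06 rad) with the drawer still well out (value of joint salt_lid below 0.06 rad and value of joint spice_drawer above 0.1 m), for 0.2 s.
2. the drawer is home (within 5 mm) (value of joint spice_drawer below 0.005 m), for 0.2 s.
At the end, for the whole second after the job is handed in: The flap lies flat within 0.06 rad, the drawer is home within 5 mm and at rest, and all jars, mill, bowl and mug stand where they stood (within 25 mm) (not (distance of any of jar_red, jar_yellow, jar_brown, jar_green, pepper_mill, salt_bowl, mug from where it was at the start of the episode above 0.025 m or angle between any of jar_red, jar_yellow, jar_brown, jar_green, pepper_mill, salt_bowl, mug's own z axis and vertical above 0.3 rad) and value of joint salt_lid below 0.06 rad and value of joint spice_drawer below 0.005 m and velocity of joint spice_drawer between -0.01 and 0.01 m/s); the robot touches nothing.
It fails at once if the drawer goes in while the flap still stands up (value of joint spice_drawer below 0.1 m and value of joint salt_lid above 0.15 rad).
It fails at once if the drawer is slammed (faster than 0.5 m/s) (velocity of joint spice_drawer below -0.5 m/s).
It fails at once if the drawer, flap or cabinet is gripped or shoved hard (more than 70 N) (contact force between any of the arm, the fingers and spice_cabinet above 70 N).
It fails at once if a jar, the mill, the bowl or the mug is lifted, tipped or shifted by 25 mm (distance of any of jar_red, jar_yellow, jar_brown, jar_green, pepper_mill, salt_bowl, mug from where it was at the start of the episode above 0.025 m or angle between any of jar_red, jar_yellow, jar_brown, jar_green, pepper_mill, salt_bowl, mug's own z axis and vertical above 0.3 rad).
It also fails if it takes over 48 s, if anything falls off the work surface, if the arm or the gripper's body presses on something with over 40 N, if the wrist force passes 120 N, or if a joint passes its speed limit or range.

ROBOT

A 7-joint arm with a two-finger parallel gripper is mounted at the origin on the work surface. World frame = base frame: x ahead of the robot, y to its left, z up, the work surface at z = 0. Lengths are in m, angles in degrees, forces in N, time in s.
With the tool pointing down it reaches from about 0.4 to 0.925 m from the base axis. Payload 4.1 kg.
Tool frame: the origin (TCP) lies at the very end of the fingers, on their centre line; the grasp point (between the pads) lies 19 mm behind it (hold_point_z is the distance from the TCP to the grasp point, in m); z points along the fingers, y is the line along which they close (so a half turn about z gives the same grasp; the last joint's range is limited). The gripper opens to 85 mm and grips with 20 to 120 N. Pads are 22 mm wide; open, the fingers measure 114 mm over their backs; the gripper's body (76 mm by 85 mm) begins 54 mm behind the grasp point. The pads swing forward as they close: fully open they stand 13 mm farther back than shut.
Start: joints at [-76.49, 22.827, 2.584, 88.041, -1.071, 69.15, -2.905], TCP at [0.214, 0.614, 0.231] pointing down, gripper open.
Joint ranges: [-161.44, 161.44], [-28.35, 127.94], [-78.24, 83.42], [0, 140.83], [-78.03, 258.03], [13.02, 114.36], [-168.23, 168.23]. Speed limits (degrees/s): [147.25, 147.25, 180, 180, 180, 180, 180].

INTERFACE

Orientations are given as [roll, pitch, yaw] about the fixed x, y, z axes, in that order (R = Rz(yaw) Ry(pitch) Rx(roll)).
In Python, from plant import sense, grab_frame, camera_info, job_done, hold_point_z gives the robot as it stands. The module is installed in compiled form; this text tells all that it offers.
- The arm moves only by the tool step_arm, never from a script. Its arguments are lists of equal length, an entry for each row: "rotation": the turn, a rotation vector about the tool's x, y, z in degrees, a list of three; "delta_pos": the shift along the tool's x, y, z in m, a list of three; "hand": the finger opening in m, from 0 to 0.0854. A call has 1 to 20 rows; each row is the pose to reach, as a shift and turn from the pose commanded when the call began, along the tool's axes at that moment; what a row does not reach only later rows make up. A row lasts 1/8 s, in which the tool goes at most 62.5 mm and 10.7 degrees, less where a joint would pass 70% of its speed; a pose out of reach is approached as far as the arm can. A call with a gripper value outside its range is refused whole. The fingers move at their own pace and stop on an object; the grip force is fixed at half the most. Time passes only in rows, so rows that repeat a pose let the fingers close. It gives the time, the measured TCP pose, the force, the opening and the grip force at its end, in the units of the state.
- sense(): the state, without advancing time (a new reading comes with each control period).
- grab_frame(name): name is "scene" or "top" or "wrist"; returns (picture, depth): 384x512x3 uint8, red, green, blue; 384x512 float32, m along the optical axis (not along the pixel's ray), 0 where there is no reading.
- camera_info(name): a dict with "camera_matrix" (3x3 intrinsics, pixels), "k1" (the pictures are not rectified: a ray, as slopes to the right and down, at radius r is drawn at 1 + k1 r^2 times it, then the intrinsics apply), "world_to_cam" (4x4, takes a point from world to camera coordinates). Camera axes: x right, y up, looking along -z (the intrinsics and any distortion apply to the point x, -y, -z); pixel columns grow to the right and rows downward; lengths in m; the calibration is good to about 2 mm. A picture is of the moment at which its call begins: read the wrist's pose just before it. camera_info takes no time and is no camera call; for the wrist camera it gives the pose at the moment of the call.
- job_done(): hands the job in; it is judged then, once.
The state is a dict: "t": time; "q": joint angles; "dq": joint speeds; "joint_torque": joint torques, N m; "tool_pos": TCP position; "ee_rot": TCP orientation; "wrist_force": force on the tool from outside, world axes, zero at the start; "ft_torque": the same for the moment, N m; "opening": finger opening in m; "grip_force": force on a finger pad.
Only numpy, scipy, OpenCV 4.12 (cv2) and the standard library are available. Lean on these libraries where they do the work, as an engineer would, in place of code of your own. Each camera call takes 0.05 s, during which the arm holds its last target. There are 200 camera calls.

## Working session

There is one attempt and no reset: what is moved stays moved. The work goes in short steps, Python scripts to look and compute and a tool call to move; the robot and the scene stay as the last step left them, time stands still between calls to the robot, and variables do not carry over. Pictures are saved under pics/ and viewed, at most 10 in all, crops included, and the job is handed in when it is done.

Besides the shell and the picture viewer there is one more tool, called by a JSON object that holds its "op" and its "data", one argument or row to a line. step_arm: Moves the arm, as the interface text tells. Its arguments: {"type":"object","properties":{"rotation":{"type":"array"},"delta_pos":{"type":"array"},"hand":{"type":"array"}},"required":["rotation","delta_pos","hand"]}

```bash
mkdir -p pics
cat > h.py <<'E'
import numpy as np, cv2
from plant import *
def cloud(name,depth,ci):
    K=np.array(ci["camera_matrix"]);k1=ci["k1"];T=np.linalg.inv(np.array(ci["world_to_cam"]))
    h,w=depth.shape;u,v=np.meshgrid(np.arange(w),np.arange(h))
    p=cv2.undistortPoints(np.stack([u,v],-1).reshape(-1,1,2).astype(np.float64),K,np.array([k1,0,0,0.])).reshape(h,w,2)
    d=depth.astype(float)
    P=np.stack([p[...,0]*d,-p[...,1]*d,-d,np.ones_like(d)],-1)
    return (P@T.T)[...,:3]
E
python3 - <<'E'
from h import *
s=sense();print(s)
for n in("scene","top"):
    ci=camera_info(n);im,d=grab_frame(n)
    np.savez(f"{n}.npz",im=im,P=cloud(n,d,ci),d=d)
    cv2.imwrite(f"pics/{n}1.png",im[...,::-1]);print(n,ci["k1"],np.round(ci["world_to_cam"],3).tolist())
E
```

```text
{'t': 0.0, 'q': array([-76.48999419,  22.87470402,   2.58002942,  88.11537331,
        -1.07016033,  69.15210694,  -2.90238355]), 'dq': array([ 0.02119082,  0.01318393, -0.05316563, -0.09589688,  0.08945752,
        0.11142193, -0.0323529 ]), 'joint_torque': array([-1.37674615e-04, -4.75119746e+01,  1.36465777e+00, -2.54209954e+01,
        1.16020566e-02,  9.62260121e-03, -2.94942033e-06]), 'tool_pos': array([0.21334268, 0.61329364, 0.23022271]), 'ee_rot': array([-1.79882301e+02,  9.28443034e-03,  1.60827290e+02]), 'wrist_force': array([-0.54573769,  0.17793169, -0.3912474 ]), 'ft_torque': array([ 0.04763346, -0.03983968,  0.04712692]), 'grip_force': 0.0, 'opening': 0.08519356657315558}
scene 0.026893253192384278 [[-0.42, 0.907, 0.002, 0.205], [-0.858, -0.398, 0.325, 0.424], [0.295, 0.135, 0.946, -1.464], [0.0, 0.0, 0.0, 1.0]]
top -0.014182225950170789 [[-0.019, -1.0, -0.004, 0.024], [0.991, -0.02, 0.135, -0.548], [-0.135, -0.001, 0.991, -1.112], [0.0, 0.0, 0.0, 1.0]]
```

View pics/scene1.png

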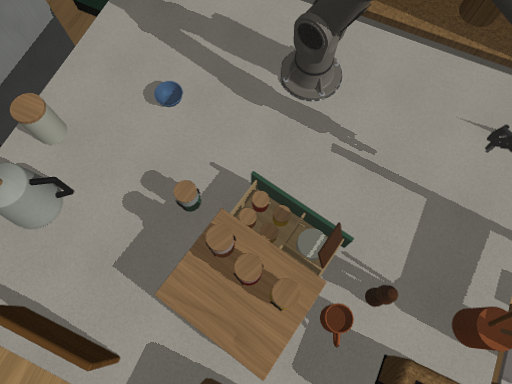

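View pics/top1.png

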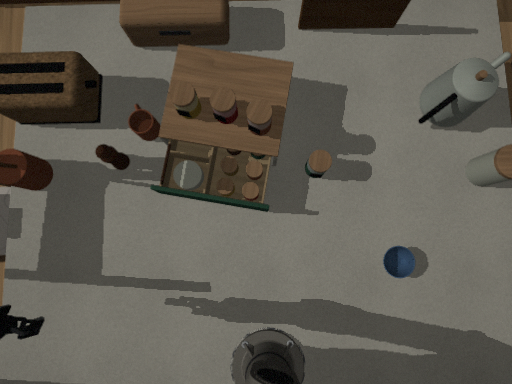

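Scene view: drawer's green front runs (253,178)–(350,240), and the flap stands at (330,245), with the mill at (382,295) and the mug at (338,320). In the top view the front runs (155,189)–(268,208), the mill is at (113,157) and the mug at (144,124).

Run:
```python
from h import *
for n in("top","scene"):
    z=np.load(n+".npz");im=z["im"].astype(int);P=z["P"];ok=z["d"]>0
    r,g,b=im[...,0],im[...,1],im[...,2]
    m=ok&(g>r*1.4)&(g>b*1.1)&(P[...,2]>.02)&(P[...,2]<.16)&(P[...,0]>.2)
    m=cv2.morphologyEx(m.astype(np.uint8),cv2.MORPH_OPEN,np.ones((2,2)))>0
    k,l,st,c=cv2.connectedComponentsWithStats(m.astype(np.uint8));i=1+np.argmax(st[1:,4]);m=l==i
    Q=P[m];top=Q[Q[:,2]>.11];print(n,"green",len(Q),Q.min(0).round(3),Q.max(0).round(3))
    rect=cv2.minAreaRect(top[:,:2].astype(np.float32));print(rect,np.round(cv2.boxPoints(rect),3).tolist(),np.median(top[:,2]))
    # wooden top
    t=ok&(abs(P[...,2]-.145)<.006)&(P[...,0]>.4)&(abs(P[...,1])<.6)&(r>b*1.3)
    k,l,st,c=cv2.connectedComponentsWithStats(t.astype(np.uint8));i=1+np.argmax(st[1:,4])
    rect=cv2.minAreaRect(P[l==i][:,:2].astype(np.float32));print("top",rect,np.round(cv2.boxPoints(rect),3).tolist())
    np.set_printoptions(suppress=True)
    # flap: points between green front and cabinet above z .125
    if n=="scene":
        sub=np.s_[215:280,305:350]
    else: sub=np.s_[130:200,150:215]
    q=P[sub].reshape(-1,3);c=im[sub].reshape(-1,3);o=(q[:,2]>.125)&(q[:,2]<.26)&(c[:,0]<115)&(c[:,0]>c[:,1]*1.2)
    q=q[o];print("flap",len(q),q.min(0).round(3),q.max(0).round(3))
    if len(q)>20:
        print(np.linalg.svd(q-q.mean(0))[2][2],q.mean(0)); print(q[np.argsort(q[:,2])[-5:]].round(3))
    # tall things around
    for nm,rg in(("mill",[(.4,.8),(.2,.5)]),):
        o=ok&(P[...,2]>.02)&(P[...,2]<.2)&(P[...,0]>.4)&(P[...,0]<.85)&(P[...,1]>.2)&(P[...,1]<.5)
        k,l,st,cc=cv2.connectedComponentsWithStats(o.astype(np.uint8))
        for i in range(1,k):
            if st[i,4]>60: print("blob",cc[i].round(),st[i,4],P[l==i].min(0).round(3),P[l==i].max(0).round(3))
```

```text
top green 702 [ 0.393 -0.016 -0.007] [0.551 0.343 1.176]
((0.5125783681869507, 0.1530725061893463), (0.35774677991867065, 0.09484203159809113), 64.73207092285156) [[0.3930000066757202, 0.012000000104308128], [0.4790000021457672, -0.028999999165534973], [0.6320000290870667, 0.29499998688697815], [0.5460000038146973, 0.33500000834465027]] 0.1203483443891118
top ((0.8131515383720398, 0.10830023884773254), (0.3610467314720154, 0.3011620342731476), 79.10997009277344) [[0.6309999823570251, -0.04100000113248825], [0.9269999861717224, -0.09700000286102295], [0.9950000047683716, 0.25699999928474426], [0.6990000009536743, 0.3140000104904175]]
flap 770 [0.555 0.145 0.135] [0.719 0.312 0.227]
[-0.52857447  0.0666486  -0.8462665 ] [0.68588692 0.22329012 0.15531671]
[[0.562 0.275 0.226]
 [0.603 0.265 0.226]
 [0.576 0.275 0.226]
 [0.65  0.257 0.227]
 [0.622 0.265 0.227]]
blob [174. 149.] 3704 [0.52 0.2  0.02] [0.849 0.425 0.2  ]
blob [111. 156.] 487 [0.631 0.449 0.02 ] [0.684 0.494 0.172]
scene green 344 [ 0.484 -0.004  0.108] [0.882 0.28  1.246]
((0.6339776515960693, 0.19409522414207458), (0.43825
[... 237 characters left out ...]
7162495809
top ((0.8102903366088867, 0.10964440554380417), (0.36149734258651733, 0.3017551898956299), 79.24665832519531) [[0.628000020980835, -0.03999999910593033], [0.925000011920929, -0.09600000083446503], [0.9919999837875366, 0.2590000033378601], [0.6959999799728394, 0.3149999976158142]]
flap 453 [0.556 0.245 0.125] [0.693 0.309 0.228]
[0.21296943 0.93085279 0.29691262] [0.61231809 0.28157194 0.18581771]
[[0.644 0.26  0.227]
 [0.585 0.275 0.227]
 [0.599 0.27  0.227]
 [0.609 0.268 0.228]
 [0.577 0.272 0.228]]
blob [309. 268.] 3649 [0.518 0.2   0.02 ] [0.85  0.342 0.2  ]
blob [381. 295.] 518 [0.633 0.449 0.02 ] [0.684 0.498 0.17 ]
blob [337. 321.] 485 [0.725 0.347 0.02 ] [0.836 0.425 0.095]
```

Front measured: cabinet front middle is about (0.664, 0.137), yaw −10.75°, drawer about 0.155 out. The hinge is about (0.611, 0.302) and the flap about 1.27 rad. Moving in to the left of the flap with fingers shut.

{"op": "step_arm", "data": {
  "rotation": [
    [0, 0, -1],
    [0, 0, -2],
    [0, 0, -3],
    [0, 0, -4],
    [0, 0, -5],
    [0, 0, -6],
    [0, 0, -7],
    [0, 0, -8],
    [0, 0, -8.4],
    [0, 0, -8.4],
    [0, 0, -8.4],
    [0, 0, -8.4],
    [0, 0, -8.4],
    [0, 0, -8.4]
  ],
  "delta_pos": [
    [-0.04, -0.01, 0],
    [-0.08, -0.02, 0],
    [-0.12, -0.03, 0],
    [-0.16, -0.04, 0],
    [-0.2, -0.05, 0],
    [-0.24, -0.06, 0],
    [-0.28, -0.07, 0],
    [-0.32, -0.08, 0],
    [-0.36, -0.09, 0],
    [-0.4, -0.1, 0],
    [-0.44, -0.11, 0],
    [-0.47, -0.114, 0.01],
    [-0.47, -0.114, 0.02],
    [-0.47, -0.114, 0.02]
  ],
  "hand": [0, 0, 0, 0, 0, 0, 0, 0, 0, 0, 0, 0, 0, 0]
}}

```text
t: 1.85
tool_pos: [0.6183, 0.3524, 0.2095]
ee_rot: [-179.9, -0.2, 169.3]
wrist_force: [-0.7, 0.8, 0.9]
opening: -0.0
grip_force: 0.0
```

Run:
```python
from h import *
s=sense();print(s["t"],s["tool_pos"],s["ee_rot"],s["wrist_force"],s["opening"])
im,d=grab_frame("wrist");cv2.imwrite("pics/w1.png",im[...,::-1])
ci=camera_info("scene");im,d=grab_frame("scene");cv2.imwrite("pics/s2.png",cv2.resize(im[150:350,200:440,::-1],None,fx=3,fy=3))
```

```text
1.85 [0.61829719 0.35236404 0.20949461] [-179.91647056   -0.1985239   169.27235999] [-0.66817407  0.81995404  0.92629232] -1.3427880237377947e-05
```

View pics/s2.png

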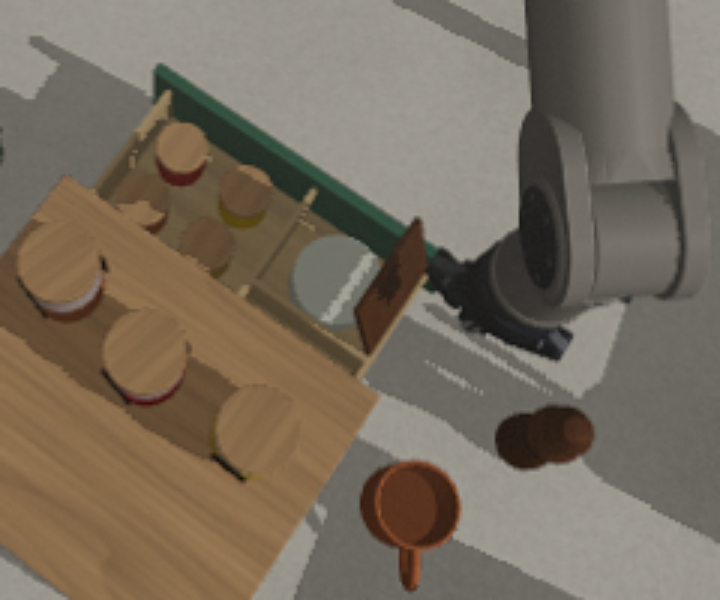

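Gripper sits left of the flap (crop: flap at (395,285), fingers near (440,270)) and is clear of the mill and mug. Pushing the flap over.

{"op": "step_arm", "data": {
  "rotation": [
    [0, 0, 0],
    [0, 0, 0],
    [0, 0, 0],
    [0, 0, 0],
    [0, 0, 0],
    [0, 0, 0],
    [0, 0, 0],
    [0, 0, 0],
    [0, 0, 0],
    [0, 0, 0],
    [0, 0, 0],
    [0, 0, 0]
  ],
  "delta_pos": [
    [0, -0.015, 0],
    [0, -0.03, 0.001],
    [0, -0.045, 0.002],
    [0, -0.055, 0.003],
    [0, -0.065, 0.003],
    [0, -0.074, 0.007],
    [0, -0.083, 0.01],
    [0, -0.091, 0.014],
    [0, -0.099, 0.02],
    [0, -0.107, 0.027],
    [0, -0.115, 0.034],
    [0, -0.115, 0.034]
  ],
  "hand": [0, 0, 0, 0, 0, 0, 0, 0, 0, 0, 0, 0]
}}

```text
t: 3.45
tool_pos: [0.5979, 0.2375, 0.1762]
ee_rot: [-179.9, -0.1, 169.1]
wrist_force: [-0.1, 0.7, 0.0]
opening: 0.0002
grip_force: 0.0
```

{"op": "step_arm", "data": {
  "rotation": [
    [0, 0, 0],
    [0, 0, 0],
    [0, 0, 0],
    [0, 0, 0],
    [0, 0, 0],
    [0, 0, 0],
    [0, 0, 0],
    [0, 0, 0],
    [0, 0, 0],
    [0, 0, 0],
    [0, 0, 0]
  ],
  "delta_pos": [
    [0, -0.006, 0.008],
    [0, -0.012, 0.017],
    [0, -0.017, 0.026],
    [0, -0.021, 0.035],
    [0, -0.024, 0.045],
    [0, -0.026, 0.053],
    [0, -0.027, 0.058],
    [0, -0.027, 0.062],
    [0, -0.027, 0.066],
    [0, -0.027, 0.068],
    [0, -0.027, 0.068]
  ],
  "hand": [0, 0, 0, 0, 0, 0, 0, 0, 0, 0, 0]
}}

```text
t: 4.82
tool_pos: [0.5934, 0.2125, 0.1101]
ee_rot: [180.0, -0.0, 169.2]
wrist_force: [-2.2, -0.9, 4.3]
opening: 0.0001
grip_force: 2.3
```

Run:
```python
from h import *
s=sense();print(s["t"],s["tool_pos"],s["ee_rot"],s["wrist_force"],s["opening"])
im,d=grab_frame("scene");cv2.imwrite("pics/s3.png",cv2.resize(im[150:350,200:440,::-1],None,fx=3,fy=3))
```

```text
4.825 [0.59336165 0.21246629 0.11005971] [ 1.79988084e+02 -1.81104935e-02  1.69225489e+02] [-2.2188062  -0.85073826  4.32936817] 5.3648888286553856e-05
```

View pics/s3.png

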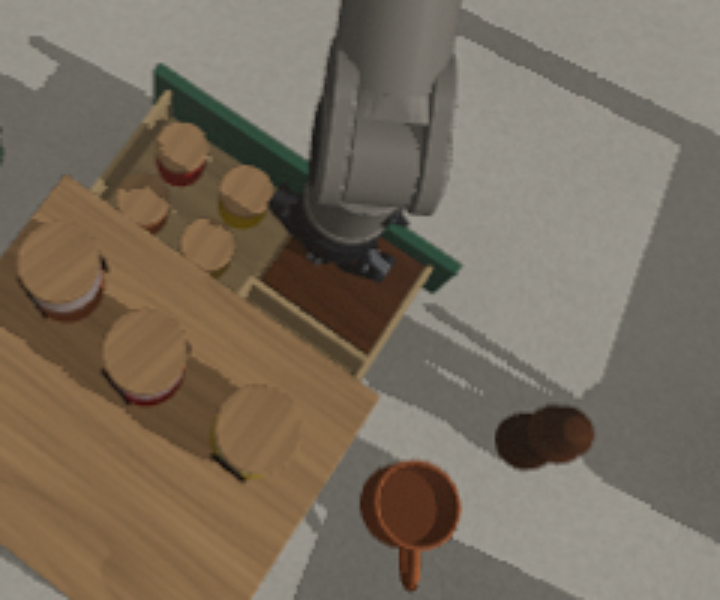

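The flap is lying flat (crop around (345,290)), with the fingertip at z = 0.110. I'll press slightly more to be sure, then lift and draw back in front of the panel.

{"op": "step_arm", "data": {
  "rotation": [
    [0, 0, 0],
    [0, 0, 0],
    [0, 0, 0],
    [0, 0, 0]
  ],
  "delta_pos": [
    [0, 0, 0.002],
    [0, 0, 0.004],
    [0, 0, 0.004],
    [0, 0, 0.004]
  ],
  "hand": [0, 0, 0, 0]
}}

```text
t: 5.38
tool_pos: [0.5964, 0.2119, 0.1098]
ee_rot: [179.9, 0.3, 169.2]
wrist_force: [-2.4, -3.8, 18.9]
opening: 0.0001
grip_force: 9.3
```

{"op": "step_arm", "data": {
  "rotation": [
    [0, 0, 0],
    [0, 0, 0],
    [0, 0, 0],
    [0, 0, 0],
    [0, 0, 0],
    [0, 0, 0],
    [0, 0, 0],
    [0, 0, 0],
    [0, 0, 0]
  ],
  "delta_pos": [
    [0, 0, -0.02],
    [0, 0, -0.05],
    [0, 0, -0.07],
    [0.03, -0.01, -0.08],
    [0.06, -0.02, -0.08],
    [0.09, -0.03, -0.08],
    [0.12, -0.045, -0.08],
    [0.14, -0.06, -0.08],
    [0.14, -0.06, -0.08]
  ],
  "hand": [0, 0, 0, 0, 0, 0, 0, 0, 0]
}}

```text
t: 6.5
tool_pos: [0.4435, 0.1792, 0.1853]
ee_rot: [180.0, -0.0, 169.2]
wrist_force: [0.3, 0.1, -0.7]
opening: -0.0001
grip_force: 0.0
```

Run:
```python
from h import *
s=sense();print(s["t"],s["tool_pos"],s["ee_rot"],s["wrist_force"])
im,d=grab_frame("top");P=cloud("top",d,camera_info("top"))
cv2.imwrite("pics/t2.png",cv2.resize(im[100:230,90:330,::-1],None,fx=3,fy=3))
c=np.array([.6637,.137]);ax=np.array([.9825,-.1865]);ay=np.array([.1865,.9825])
L=np.stack([(P[...,:2]-c)@ax,(P[...,:2]-c)@ay],-1);z=P[...,2]
for y in(.17,.14,.11,.08,.05): 
    m=(abs(L[...,1]-y)<.012)&(L[...,0]>-.125)&(L[...,0]<-.045)&(z<.2);print(y,np.round(np.percentile(z[m],[10,50,90]),4),m.sum())
i=im.astype(int);g=(i[...,1]>i[...,0]*1.3)&(z>.1)&(z<.13)&(L[...,0]<0)&(L[...,0]>-.25)
print("green x",np.percentile(L[g][:,0],[2,10,50,90,98]).round(3),"y",L[g][:,1].min(),L[g][:,1].max())
print("tcp local",(s["tool_pos"][:2]-c)@ax,(s["tool_pos"][:2]-c)@ay)
```

```text
6.5 [0.44351324 0.17924644 0.18525949] [ 1.79973788e+02 -2.11616964e-02  1.69236768e+02] [ 0.25581295  0.11651789 -0.67291865]
0.17 [0.0991 0.0996 0.1024] 15
0.14 [0.108  0.111  0.1137] 203
0.11 [0.1079 0.1108 0.113 ] 197
0.08 [0.1078 0.1106 0.113 ] 216
0.05 [0.0229 0.1102 0.1133] 263
green x [-0.15  -0.15  -0.145 -0.139 -0.138] y -0.17896603617510215 0.17654739234613295
tcp local -0.2242124573446566 0.0004422960516802584
```

View pics/t2.png

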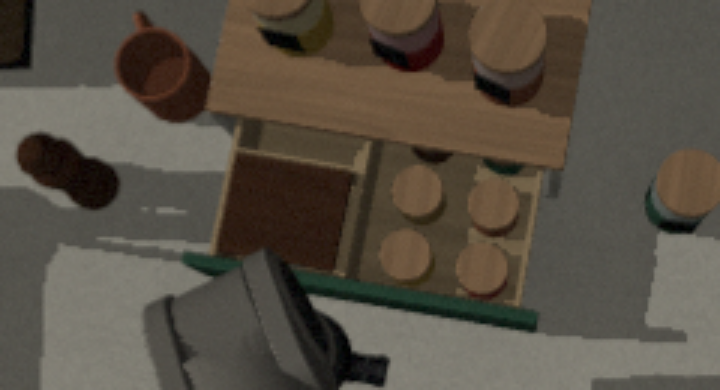

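Flap depth reads 0.110–0.111 m right across, so it is flat. The mill, mug and jars are unmoved, and the face is at local x ≈ −0.151. Now lower in front of the panel's middle and push gently.

{"op": "step_arm", "data": {
  "rotation": [
    [0, 0, 0],
    [0, 0, 0],
    [0, 0, 0],
    [0, 0, 0],
    [0, 0, 0],
    [0, 0, 0],
    [0, 0, 0],
    [0, 0, 0],
    [0, 0, 0],
    [0, 0, 0],
    [0, 0, 0],
    [0, 0, 0],
    [0, 0, 0],
    [0, 0, 0]
  ],
  "delta_pos": [
    [0, 0, 0.03],
    [0, 0, 0.06],
    [0, 0, 0.085],
    [0, 0, 0.095],
    [-0.015, 0, 0.095],
    [-0.03, 0, 0.095],
    [-0.042, 0, 0.095],
    [-0.05, 0, 0.095],
    [-0.057, 0, 0.095],
    [-0.064, 0, 0.095],
    [-0.071, 0, 0.095],
    [-0.079, 0, 0.095],
    [-0.087, 0, 0.095],
    [-0.095, 0, 0.095]
  ],
  "hand": [0, 0, 0, 0, 0, 0, 0, 0, 0, 0, 0, 0, 0, 0]
}}

```text
t: 8.3
tool_pos: [0.5382, 0.1618, 0.0901]
ee_rot: [-180.0, -0.0, 169.2]
wrist_force: [-4.0, 0.7, 1.1]
opening: 0.0
grip_force: 1.8
```

{"op": "step_arm", "data": {
  "rotation": [
    [0, 0, 0],
    [0, 0, 0],
    [0, 0, 0],
    [0, 0, 0],
    [0, 0, 0],
    [0, 0, 0],
    [0, 0, 0],
    [0, 0, 0],
    [0, 0, 0],
    [0, 0, 0],
    [0, 0, 0],
    [0, 0, 0]
  ],
  "delta_pos": [
    [-0.01, 0, 0],
    [-0.02, 0, 0],
    [-0.03, 0, 0],
    [-0.04, 0, 0],
    [-0.05, 0, 0],
    [-0.06, 0, 0],
    [-0.07, 0, 0],
    [-0.078, 0, 0],
    [-0.084, 0, 0],
    [-0.09, 0, 0],
    [-0.095, 0, 0],
    [-0.095, 0, 0]
  ],
  "hand": [0, 0, 0, 0, 0, 0, 0, 0, 0, 0, 0, 0]
}}

```text
t: 9.8
tool_pos: [0.6327, 0.1438, 0.0907]
ee_rot: [180.0, 0.1, 169.2]
wrist_force: [0.2, 0.0, -0.4]
opening: 0.0
grip_force: 0.4
```

{"op": "step_arm", "data": {
  "rotation": [
    [0, 0, 0],
    [0, 0, 0],
    [0, 0, 0],
    [0, 0, 0],
    [0, 0, 0],
    [0, 0, 0]
  ],
  "delta_pos": [
    [-0.003, 0, 0],
    [-0.006, 0, 0],
    [-0.009, 0, 0],
    [-0.012, 0, 0],
    [-0.014, 0, 0],
    [-0.014, 0, 0]
  ],
  "hand": [0, 0, 0, 0, 0, 0]
}}

```text
t: 10.55
tool_pos: [0.641, 0.1424, 0.0903]
ee_rot: [-179.9, -0.5, 169.3]
wrist_force: [-13.5, 0.7, 8.9]
opening: 0.0002
grip_force: 6.7
```

The tool has stopped against 13 N, so the drawer is probably home. A small confirming push comes next, then I'll back off and check.

{"op": "step_arm", "data": {
  "rotation": [
    [0, 0, 0],
    [0, 0, 0],
    [0, 0, 0],
    [0, 0, 0]
  ],
  "delta_pos": [
    [-0.002, 0, 0],
    [-0.004, 0, 0],
    [-0.004, 0, 0],
    [-0.004, 0, 0]
  ],
  "hand": [0, 0, 0, 0]
}}

```text
t: 11.05
tool_pos: [0.6409, 0.1424, 0.0903]
ee_rot: [-179.9, -1.0, 169.3]
wrist_force: [-23.3, 0.3, 15.4]
opening: 0.0003
grip_force: 11.3
```

{"op": "step_arm", "data": {
  "rotation": [
    [0, 0, 0],
    [0, 0, 0],
    [0, 0, 0],
    [0, 0, 0],
    [0, 0, 0],
    [0, 0, 0],
    [0, 0, 0],
    [0, 0, 0]
  ],
  "delta_pos": [
    [0.008, 0, 0],
    [0.02, 0, 0],
    [0.04, 0, 0],
    [0.06, 0, 0],
    [0.08, 0, 0],
    [0.1, 0, 0],
    [0.12, 0, 0],
    [0.12, 0, 0]
  ],
  "hand": [0, 0, 0, 0, 0, 0, 0, 0]
}}

```text
t: 12.05
tool_pos: [0.5309, 0.1638, 0.0906]
ee_rot: [179.9, 0.1, 169.3]
wrist_force: [-0.1, 0.1, -0.2]
opening: -0.0001
grip_force: 0.0
```

Run:
```python
from h import *
s=sense();print(s["t"],s["tool_pos"],s["wrist_force"])
im,d=grab_frame("top");P=cloud("top",d,camera_info("top"))
cv2.imwrite("pics/t3.png",cv2.resize(im[50:230,90:330,::-1],None,fx=3,fy=3))
c=np.array([.6637,.137]);ax=np.array([.9825,-.1865]);ay=np.array([.1865,.9825])
L=np.stack([(P[...,:2]-c)@ax,(P[...,:2]-c)@ay],-1);z=P[...,2]
i=im.astype(int);g=(i[...,1]>i[...,0]*1.3)&(z>.1)&(z<.13)&(L[...,0]<.03)&(L[...,0]>-.25)
print("green x",np.percentile(L[g][:,0],[2,10,50,90,98]).round(3),g.sum())
```

```text
12.05 [0.53086792 0.16381888 0.0905729 ] [-0.12599358  0.13035836 -0.20827121]
green x [-0.012 -0.011 -0.007 -0.001  0.001] 620
```

View pics/t3.png

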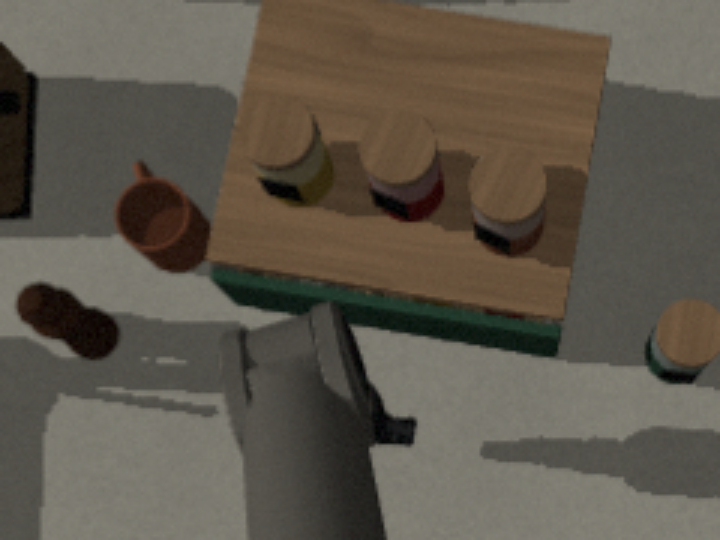

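The panel is flush against the cabinet (green band (215,275)–(560,340)). It didn't move under a 23 N press, and everything else stands in place. Handing in.

```bash
python3 -c "
from plant import *
print(job_done())"
```

```text
the job is handed in; nothing more can be done
None
```

I pushed the flap flat, then closed the drawer gently until it hit its stop; the last picture shows the jars, mill and mug in place (the bowl was out of frame, never approached), and the job is handed in, though no verdict came back.

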